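Load the top drying tray into the slide dryer

TASK

Lift the top tray off the overlapping pile without dragging the two trays beneath, and set it down flat on free worktop. Then take it again by its upright blue handle and slide it handle-outward all the way into the slide dryer until it meets the back stop, lying on the bay floor. Do not drop the tray, and leave the bottle, vial, notebook and marker where they are.

Things in the scene. Friction and masses are not known exactly. Their poses are not given: they have to be found in the camera images.
- top_tray: Top tray of a pile of three: aluminium plate 150 x 56 x 14 mm with an upright blue handle at its -x end, about 0.12 kg. Origin: centre of the underside; x along the 150 mm, z up. In the pile take it by its long sides (56 mm) at mid-length: the next tray begins right under its 14 mm, up to 10 mm out of line, and that tray's handle stands 5 to 13 mm outside its handle, too close for a finger.
- top_tray_handle (a point): Middle of the top tray's blue handle, at x = -71 mm, z = 32 mm from the tray's origin. The handle is a 6 mm thick plate across the tray's end (thickness along x), 44 mm wide, with a half-round top 34 mm above the plate's upper face. Take it here across its 6 mm.
- tray_mid: Middle drying tray: like the top tray in every way. The top tray lies flat on it, shifted about 14 mm to +x, so that the handles nest. Must stay.
- tray_low: Lowest drying tray: like the top tray in every way. It lies on the worktop under the middle tray, which is shifted about 14 mm to +x. Must stay.
- dryer: White bench slide dryer, fixed, 120 mm deep (x), 110 wide, 68 high, one bay open to -x. Origin: centre of the underside; +x points into the bay. Bay 72 mm wide, 36 high, its floor 12 mm above the worktop; it ends at a dark back stop at x = +46 mm. A tray fully home has its origin at x = -29 mm, z = 12 mm here; its last 44 mm with the handle stay outside.
- bay_mouth (a point): Middle of the front edge of the bay floor (x = -60 mm, z = 12 mm from the dryer's origin).
- amber_bottle: Brown bottle with black cap, 34 mm across, 92 mm tall, origin at the centre of its base. Bystander.
- vial: White capped vial, 36 mm across, 90 mm tall, origin at the centre of its base. Bystander.
- log_book: Spiral notebook 210 x 152 x 13 mm lying flat, origin at the centre of its underside. Bystander.
- marker: Black marker, 140 mm long, lying on the notebook, origin at the centre of its underside. Bystander.
Not all that is in view belongs to the job. Of the things that look like the dryer, take the one that is nearest to the robot's base at the start.

How it is judged:
On the way, in this order (a step that is already met when the one before it is completed fails the run):
1. the top tray lies flat and still on the worktop, off the pile and let go (height (world z) of top_tray below 0.004 m and angle between top_tray's own z axis and vertical below 0.05 rad and contact force between the fingers and top_tray below 0.2 N and linear speed of top_tray below 0.02 m/s and contact force between top_tray and tray_mid below 0.05 N), for 0.2 s.
2. the tray is held by its handle and lifted off the worktop (height (world z) of top_tray above 0.006 m and contact force between the fingers and top_tray above 1 N and distance between the grasp point and top_tray_handle below 0.035 m), for 0.1 s.
At the end, for the whole second after the job is handed in: The top tray lies on the dryer's bay floor with its handle outside, within 8 mm of the back stop, square to the bay within 0.15 rad and within 12 mm of its middle line, at rest and let go; the two other trays are within 10 mm of where they started (x of top_tray in the frame of dryer above -0.037 m and z of top_tray in the frame of dryer between 0.009 and 0.016 m and y of top_tray in the frame of dryer between -0.012 and 0.012 m and angle between the x axis of top_tray and the x axis of dryer, either way round below 0.15 rad and x of top_tray_handle in the frame of dryer below -0.08 m and distance of each of tray_mid, tray_low from where it was at the start of the episode below 0.01 m and linear speed of top_tray below 0.02 m/s and contact force between the fingers and top_tray below 0.2 N); the robot touches nothing.
It fails at once if a tray beneath was dragged more than 10 mm (distance of any of tray_mid, tray_low from where it was at the start of the episode above 0.01 m).
It fails at once if the tray was dropped (falling faster than 0.6 m/s, let go) (linear speed of top_tray above 0.6 m/s and contact force between the fingers and top_tray below 0.05 N).
It fails at once if a bystander was moved more than 30 mm (distance of any of amber_bottle, vial, log_book, marker from where it was at the start of the episode above 0.03 m).
It also fails if it takes over 58 s, if anything falls off the work surface, if the arm or the gripper's body presses on something with over 40 N, if the wrist force passes 120 N, or if a joint passes its speed limit or range.

ROBOT

A 7-joint arm with a two-finger parallel gripper is mounted at the origin on a cart in front of the work surface, level with it; the furniture and walls round the work are solid. World frame = base frame: x ahead of the robot, y to its left, z up, the work surface at z = 0. Lengths are in m, angles in rad, forces in N, time in s.
With the tool pointing down it reaches from about 0.425 to 0.925 m from the base axis. Payload 6.8 kg.
Tool frame: the origin (TCP) lies between the finger pads; the fingertips stand r.tcp_to_tips ahead of it and the grasp point (between the pads) lies 3 mm ahead of it (r.tcp_to_tips is the distance from the TCP to the fingertips, in m); z points along the fingers, y is the line along which they close (so a half turn about z gives the same grasp; the last joint's range is limited). The gripper opens to 85 mm and grips with 20 to 120 N. Pads are 22 mm wide; open, the fingers measure 114 mm over their backs; the gripper's body (76 mm by 85 mm) begins 54 mm behind the grasp point. The pads swing forward as they close: fully open they stand 13 mm farther back than shut.
Start: joints at [1.135, 0.477, 0.022, 1.555, -0.011, 1.109, -0.083], TCP at [0.217, -0.639, 0.253] pointing down, gripper open.
Joint ranges: [-2.96, 2.96], [-0.34, 2.1], [-1.41, 1.46], [0.24, 2.44], [-1.37, 4.51], [0.17, 1.92], [-2.96, 2.96]. Speed limits (rad/s): [2.39, 2.39, 3.14, 3.14, 3.14, 3.14, 3.14].

INTERFACE

Orientations are given as a rotation vector (axis times angle).
In Python, from bench import r gives the robot as it stands. The module is installed in compiled form; this text tells all that it offers.
- The arm moves only by the tool step_arm, never from a script. Its argument "moves" is a list of rows, each an object of numbers: "rx", "ry", "rz": the turn, a rotation vector about the tool's x, y, z in degrees; "dx", "dy", "dz": the shift along the tool's x, y, z in mm; "gripper": the opening, from -1 (shut) to 1 (fully open). In form: [{"rx": .., "ry": .., "rz": .., "dx": .., "dy": .., "dz": .., "gripper": ..}, ...]. A call has 1 to 20 rows; each row shifts and turns the commanded pose from where the row before left it, along the tool's axes as they then stand; what a row does not reach is not made up. A row lasts 1/8 s, in which the tool goes at most 62.5 mm and 10.7 degrees, less where a joint would pass 70% of its speed; a pose out of reach is approached as far as the arm can. A call is refused whole if a number of a shift passes 62.5 or a number of a turn 10.7, either way. A call with a gripper value outside its range is refused whole. The fingers move at their own pace and stop on an object; "grip_force" is the grip in N (left out, the last holds). Time passes only in rows, so rows that do not move let the fingers close. It gives the time, the measured TCP pose, the force, the opening and the grip force at its end, in the units of the state.
- r.get_obs(): the state, without advancing time (a new reading comes with each control period).
- r.grab_frame(name): name is "scene" or "top" or "wrist"; returns the picture (420x560x3 uint8, blue, green, red); there is no depth.
- r.camera_info(name): a dict with "mtx" (3x3 intrinsics, pixels), "rvec" (rotation vector, rad) and "tvec" (3), from world to camera coordinates, as OpenCV has them. Camera axes: x right, y down, z forward; pixel columns grow to the right and rows downward; lengths in m; the calibration is good to about 2 mm. A picture is of the moment at which its call begins: read the wrist's pose just before it. camera_info takes no time and is no camera call; for the wrist camera it gives the pose at the moment of the call.
- r.hand_in(): hands the job in; it is judged then, once.
The state is a dict: "clock": time; "joints": joint angles; "qvel": joint speeds; "tau": joint torques, N m; "tcp_pos": TCP position; "orientation": TCP orientation; "contact_force": force on the tool from outside, world axes, zero at the start; "moment": the same for the moment, N m; "grip_width": finger opening in m; "gripper_force": force on a finger pad.
Only numpy, scipy, OpenCV 4.12 (cv2) and the standard library are available. Lean on these libraries where they do the work, as an engineer would, in place of code of your own. Each camera call takes 0.05 s, during which the arm holds its last target. There are 200 camera calls.

## Working session

There is one attempt and no reset: what is moved stays moved. The work goes in short steps, Python scripts to look and compute and a tool call to move; the robot and the scene stay as the last step left them, time stands still between calls to the robot, and variables do not carry over. Pictures are saved under pics/ and viewed, at most 10 in all, crops included, and the job is handed in when it is done.

Besides the shell and the picture viewer there is one more tool, called after "Request:" by a JSON object that holds its "name" and its "arguments". step_arm: Moves the arm, as the interface text tells. Its arguments: {"type":"object","properties":{"moves":{"type":"array","items":{"type":"object","properties":{"rx":{"type":"number"},"ry":{"type":"number"},"rz":{"type":"number"},"dx":{"type":"number"},"dy":{"type":"number"},"dz":{"type":"number"},"gripper":{"type":"number"}}}},"grip_force":{"type":"number"}},"required":["moves"]}

```bash
mkdir -p pics
cat > h.py <<'E'
import numpy as np, cv2
from bench import r
def cam(n):
    c=r.camera_info(n); K=np.array(c["mtx"],float); R=cv2.Rodrigues(np.array(c["rvec"],float))[0]; t=np.array(c["tvec"],float).ravel()
    return K,R,t
def ray(C,uv):
    K,R,t=C; d=R.T@np.linalg.solve(K,[uv[0],uv[1],1.]); return -R.T@t,d
def onz(C,uv,z):
    o,d=ray(C,uv); return o+d*(z-o[2])/d[2]
def tri(C1,a,C2,b):
    P=[C[0]@np.c_[C[1],C[2]] for C in (C1,C2)]
    X=cv2.triangulatePoints(P[0],P[1],np.array(a,float).reshape(2,1),np.array(b,float).reshape(2,1)); return (X[:3]/X[3]).ravel()
def proj(C,X):
    p=C[0]@(C[1]@np.array(X)+C[2]); return p[:2]/p[2]
E
python3 - <<'E'
from h import *
np.set_printoptions(precision=4,suppress=True)
o=r.get_obs(); print(o["clock"],o["tcp_pos"],o["orientation"],o["grip_width"],r.tcp_to_tips)
fs=[]
for n in("scene","top"):
    f=r.grab_frame(n); cv2.imwrite(f"pics/{n}0.png",f); C=cam(n); print(n,C[0].ravel(),-C[1].T@C[2])
E
```

```text
0.0 [ 0.2172 -0.6385  0.2523] [-3.0978 -0.5123  0.0006] 0.08565318268543592 0.022
scene [452.0938   0.     287.1398   0.     452.0938 215.2508   0.       0.
   1.    ] [-0.6294  0.6899  1.2556]
top [514.1264   0.     280.3428   0.     514.1264 205.2678   0.       0.
   1.    ] [ 0.1888 -0.0966  1.752 ]
```

View pics/scene0.png

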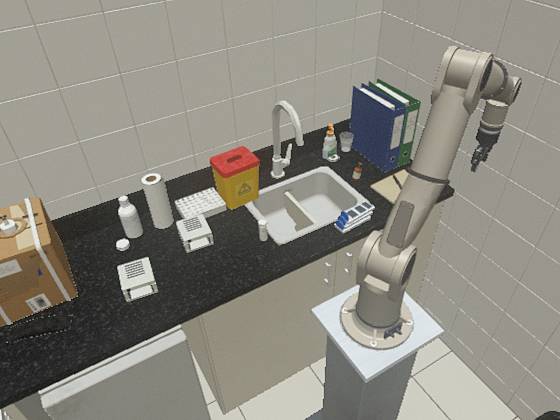

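View pics/top0.png

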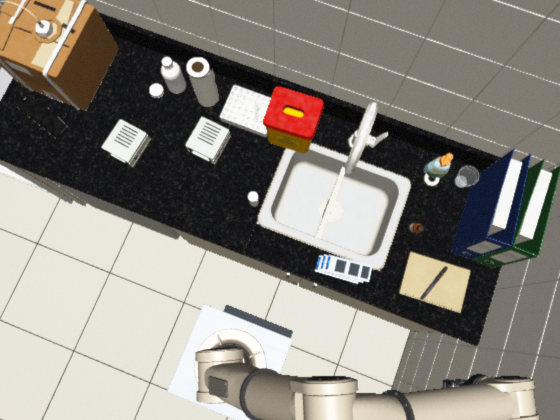

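Top view: two dryer-like boxes at (208,140) and (126,142), the tray pile at (343,268), the vial at (253,199), the bottle at (417,228) and the notebook at (435,282). The base is near (230,350), so the (208,140) box should be the nearer one. I'll confirm that in a crop with computed distances.

Run:
```python
from h import *
np.set_printoptions(precision=4,suppress=True)
T=cam("top");S=cam("scene")
t=cv2.imread("pics/top0.png");s=cv2.imread("pics/scene0.png")
for n,uv in dict(dA=(208,135),dB=(128,138),pile=(343,265),vial=(253,196),bottle=(417,226),book=(435,282)).items():
    p=onz(T,uv,0.06 if n[0]=='d' else .04); print(n,p,np.hypot(*p[:2]))
print(proj(T,[0,0,0]),proj(T,[.1,0,0]),proj(T,[0,.1,0]))
a=cv2.resize(t[110:180,95:245],None,fx=400/75/2*1,fy=400/75/2,interpolation=3)
b=cv2.resize(t[245:295,305:380],(400,267),interpolation=3)
c=cv2.resize(s[210:300,110:220],(400,327),interpolation=3)
d=cv2.resize(s[190:240,325:385],(400,333),interpolation=3)
W=np.zeros((600,800,3),np.uint8)
for im,(y,x) in ((a,(0,0)),(b,(0,400)),(c,(270,0)),(d,(267,400))): W[y:y+im.shape[0],x:x+im.shape[1]]=im[:600-y]
cv2.imwrite("pics/crop1.png",W)
```

```text
dA [0.6867 0.3604 0.06  ] 0.7754907364187206
dB [0.5754 0.6145 0.06  ] 0.8418512485689609
pile [ 0.4351 -0.2315  0.04  ] 0.4928472127461637
vial [0.5453 0.1358 0.04  ] 0.5619401082856733
bottle [ 0.6504 -0.4204  0.04  ] 0.7744027590133002
book [ 0.4929 -0.5339  0.04  ] 0.7266221473201857
[229.7004 364.8324] [241.3017 335.3943] [201.5101 353.2842]
```

View pics/crop1.png

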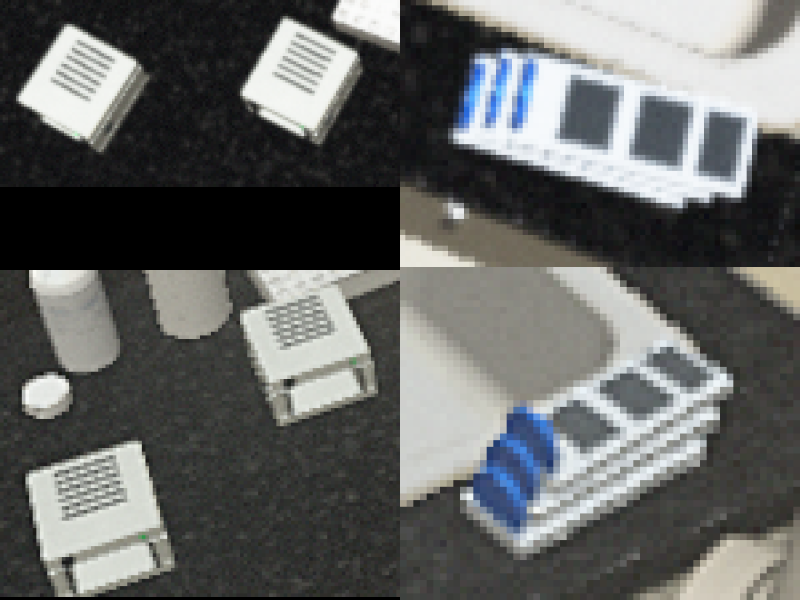

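(208,140) is 0.775 m from the base and (126,142) is 0.842 m, so dryer A at (208,140) is the one meant. In the crop it has a slotted top and an open bay, and both boxes look alike. The pile lies with its handles to the image left (towards +y), with the top tray at the right end. Next I'll look at it with the wrist camera.

```bash
cat >> h.py <<'E'
def tool():
    o=r.get_obs(); return np.array(o["tcp_pos"]),cv2.Rodrigues(np.array(o["orientation"],float))[0],o
def plan(p,yaw,half=False):
    "shift in present tool axes (mm) and rz (deg) to reach tool-down with closing axis y at world angle yaw (deg)"
    P,R,o=tool(); d=R.T@(np.array(p)-P)*1000
    now=np.degrees(np.arctan2(R[1,1],R[0,1])); w=(yaw-now+90)%180-90
    if half: w=(yaw-now+180)%360-180
    print("shift",d.round(1),"rz",round(-w,2),"tilt",(R[:,2]).round(4),"ynow",round(now,2),"q7",round(o["joints"][6],3),"clock",o["clock"])
E
python3 - <<'E'
from h import *
np.set_printoptions(precision=4,suppress=True)
P,R,o=tool();K,Rc,t=cam("wrist");c=-Rc.T@t
print(K.ravel(),"cam in tool",R.T@(c-P),"\n",(R.T@Rc.T))
plan([.42,-.23,.28],13.3)
E
```

```text
[340.4836   0.     278.2482   0.     340.4836 207.4344   0.       0.
   1.    ] cam in tool [ 0.0835 -0.0007 -0.1189] 
 [[ 0.0008 -0.9461 -0.3239]
 [ 1.      0.001  -0.0005]
 [ 0.0008 -0.3239  0.9461]]
shift [ 323.6 -321.6  -27.1] rz -84.52 tilt [-0.0007  0.0015 -1.    ] ynow -71.22 q7 -0.083 clock 0.1
```

Request:
{"name": "step_arm", "arguments": {"moves": [{"dx": 40.5,"dy": -40.2,"dz": -3.4},{"dx": 40.5,"dy": -40.2,"dz": -3.4},{"dx": 40.5,"dy": -40.2,"dz": -3.4},{"dx": 40.5,"dy": -40.2,"dz": -3.4},{"dx": 40.5,"dy": -40.2,"dz": -3.4},{"dx": 40.5,"dy": -40.2,"dz": -3.4},{"dx": 40.5,"dy": -40.2,"dz": -3.4},{"dx": 40.5,"dy": -40.2,"dz": -3.4},{"rz": -10.5},{"rz": -10.5},{"rz": -10.5},{"rz": -10.5},{"rz": -10.5},{"rz": -10.5},{"rz": -10.5},{"rz": -10.5},{},{}]}}

```text
invalid input at $.moves[0]: expected keys rx, ry, rz, dx, dy, dz, gripper
```

Run:
```python
from h import *
np.set_printoptions(precision=4,suppress=True)
P,R,o=tool();print(P,R[:,0],o["joints"],o["contact_force"])
import pickle
pickle.dump(cam("wrist"),open("w1.pkl","wb"));cv2.imwrite("pics/w1.png",r.grab_frame("wrist"))
```

```text
[ 0.2172 -0.6386  0.2524] [ 0.9467  0.322  -0.0001] [ 1.1349  0.4777  0.0224  1.5564 -0.0115  1.1093 -0.0831] [ 0.4032  0.3485 -0.5387]
```

View pics/w1.png

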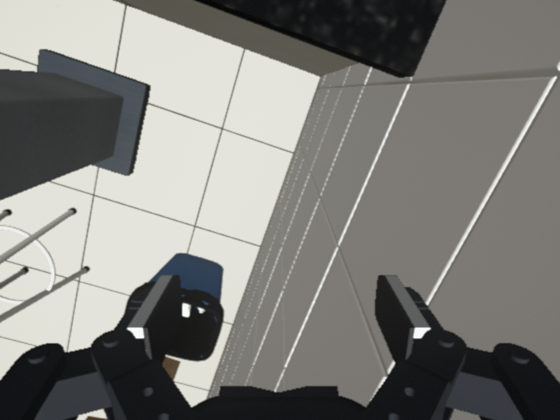

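The move was refused because every row needs all the keys. This picture only shows the floor beside the worktop. I'll send the move again with full rows.

Request:
{"name": "step_arm", "arguments": {"moves": [{"rx": 0,"ry": 0,"rz": 0,"dx": 40.5,"dy": -40.2,"dz": -3.4,"gripper": 1},{"rx": 0,"ry": 0,"rz": 0,"dx": 40.5,"dy": -40.2,"dz": -3.4,"gripper": 1},{"rx": 0,"ry": 0,"rz": 0,"dx": 40.5,"dy": -40.2,"dz": -3.4,"gripper": 1},{"rx": 0,"ry": 0,"rz": 0,"dx": 40.5,"dy": -40.2,"dz": -3.4,"gripper": 1},{"rx": 0,"ry": 0,"rz": 0,"dx": 40.5,"dy": -40.2,"dz": -3.4,"gripper": 1},{"rx": 0,"ry": 0,"rz": 0,"dx": 40.5,"dy": -40.2,"dz": -3.4,"gripper": 1},{"rx": 0,"ry": 0,"rz": 0,"dx": 40.5,"dy": -40.2,"dz": -3.4,"gripper": 1},{"rx": 0,"ry": 0,"rz": 0,"dx": 40.5,"dy": -40.2,"dz": -3.4,"gripper": 1},{"rx": 0,"ry": 0,"rz": -10.5,"dx": 0,"dy": 0,"dz": 0,"gripper": 1},{"rx": 0,"ry": 0,"rz": -10.5,"dx": 0,"dy": 0,"dz": 0,"gripper": 1},{"rx": 0,"ry": 0,"rz": -10.5,"dx": 0,"dy": 0,"dz": 0,"gripper": 1},{"rx": 0,"ry": 0,"rz": -10.5,"dx": 0,"dy": 0,"dz": 0,"gripper": 1},{"rx": 0,"ry": 0,"rz": -10.5,"dx": 0,"dy": 0,"dz": 0,"gripper": 1},{"rx": 0,"ry": 0,"rz": -10.5,"dx": 0,"dy": 0,"dz": 0,"gripper": 1},{"rx": 0,"ry": 0,"rz": -10.5,"dx": 0,"dy": 0,"dz": 0,"gripper": 1},{"rx": 0,"ry": 0,"rz": -10.5,"dx": 0,"dy": 0,"dz": 0,"gripper": 1},{"rx": 0,"ry": 0,"rz": 0,"dx": 0,"dy": 0,"dz": 0,"gripper": 1}]}}

```text
clock: 2.28
tcp_pos: [0.4203, -0.2303, 0.2803]
orientation: [-1.962, -2.453, 0.0]
contact_force: [0.5, 0.7, 1.0]
grip_width: 0.0853
gripper_force: 0.0
```

Run:
```python
from h import *
np.set_printoptions(precision=4,suppress=True)
P,R,o=tool();print(P,R[:,0],o["joints"],o["contact_force"])
import pickle
pickle.dump(cam("wrist"),open("w1.pkl","wb"));cv2.imwrite("pics/w2.png",r.grab_frame("wrist"))
```

```text
[ 0.4203 -0.2303  0.2803] [-0.2195  0.9756  0.0003] [ 0.6976  0.1477 -0.3588  1.9561  0.0596  1.0483  0.5339] [0.4575 0.69   1.0029]
```

View pics/w2.png

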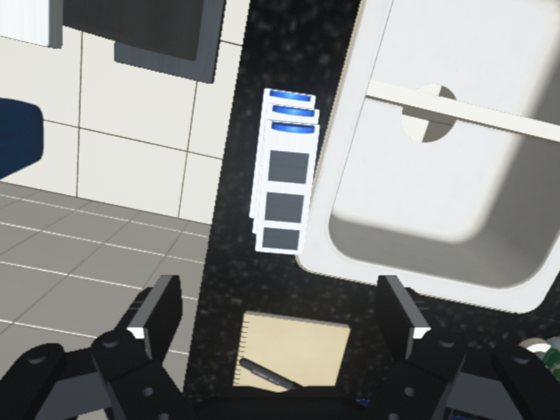

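The wrist picture shows the pile with its top handle at (293,127). The three dark windows are at (288,166), (284,207) and (280,238), and the far end of the tray is near (279,252). The sink rim is to the right and the notebook is below. Next I'll detect these automatically and take a second wrist view.

```bash
cat >> h.py <<'E'
def blobs(m,lo):
    n,l,s,c=cv2.connectedComponentsWithStats(m.astype(np.uint8)); return [(c[i],s[i]) for i in range(1,n) if s[i][4]>lo]
def feats(im,box):
    x0,x1,y0,y1=box; sub=im[y0:y1,x0:x1]; h=cv2.cvtColor(sub,cv2.COLOR_BGR2HSV)
    bl=[(c+[x0,y0],s) for c,s in blobs((h[...,1]>150)&(abs(h[...,0].astype(int)-112)<15)&(h[...,2]>80),15)]
    white=((h[...,2]>150)&(h[...,1]<90)).astype(np.uint8)
    return bl,white
def windows(im,box):
    "dark holes enclosed in the white plate"
    x0,x1,y0,y1=box; bl,white=feats(im,box)
    cs,hi=cv2.findContours(white,cv2.RETR_CCOMP,cv2.CHAIN_APPROX_NONE); out=[]
    for c,hh in zip(cs,hi[0]):
        if hh[3]>=0 and cv2.contourArea(c)>150: out.append((np.array(cv2.minAreaRect(c)[0])+[x0,y0],cv2.minAreaRect(c)[1:]))
    return bl,out
E
python3 - <<'E'
from h import *
import pickle
np.set_printoptions(precision=4,suppress=True)
im=cv2.imread("pics/w2.png");C=pickle.load(open("w1.pkl","rb"))
bl,w=windows(im,(240,326,80,262))
for c,s in bl: print("blue",c,s,onz(C,c,.07))
for c,s in w: print("win",c,s,onz(C,c,.042))
plan(list(onz(C,(287,187),.042)[:2])+[.2],13)
T=cam("top")
t=cv2.imread("pics/top0.png")
E
```

```text
blue [279.1899  94.1899] [30 11 19  7 79] [ 0.4032 -0.1505  0.07  ]
blue [300.7432  97.3784] [52 15 18  6 74] [ 0.4232 -0.1488  0.07  ]
blue [292.9552 110.8408] [ 33  26  41  10 201] [ 0.419 -0.162  0.07 ]
blue [292.5202 127.7016] [ 32  43  42  10 248] [ 0.4222 -0.1771  0.07  ]
win [280.3811 238.3074] ((36.84804916381836, 21.18536376953125), 5.19442892074585) [ 0.4393 -0.3031  0.042 ]
win [283.7362 207.1472] ((38.269691467285156, 29.215639114379883), 5.355824947357178) [ 0.4346 -0.2655  0.042 ]
win [287.9836 166.6803] ((39.74518966674805, 31.41590118408203), 5.19442892074585) [ 0.4287 -0.2201  0.042 ]
win [292.7062 128.0361] ((44.37334442138672, 10.21036434173584), 5.52754020690918) [ 0.4242 -0.1798  0.042 ]
win [293.155  111.0873] ((43.28361892700195, 8.722804069519043), 7.594642639160156) [ 0.4207 -0.1634  0.042 ]
shift [-14.3   9.6  80.4] rz -0.45 tilt [-0.0002  0.0001 -1.    ] ynow 12.55 q7 0.532 clock 2.325
```

Request:
{"name": "step_arm", "arguments": {"moves": [{"rx": 0,"ry": 0,"rz": 0,"dx": -30,"dy": 5,"dz": 30,"gripper": 1},{"rx": 0,"ry": 0,"rz": 0,"dx": -30,"dy": 5,"dz": 30,"gripper": 1},{"rx": 0,"ry": 0,"rz": 0,"dx": 0,"dy": 0,"dz": 0,"gripper": 1},{"rx": 0,"ry": 0,"rz": 0,"dx": 0,"dy": 0,"dz": 0,"gripper": 1}]}}

```text
clock: 2.82
tcp_pos: [0.4437, -0.286, 0.2207]
orientation: [-1.962, -2.453, -0.001]
contact_force: [-0.6, -0.1, 0.1]
grip_width: 0.0854
gripper_force: 0.0
```

Run:
```python
from h import *
import pickle
np.set_printoptions(precision=4,suppress=True)
C1=pickle.load(open("w1.pkl","rb"));i1=cv2.imread("pics/w2.png")
C2=cam("wrist");i2=r.grab_frame("wrist");cv2.imwrite("pics/w3.png",i2);pickle.dump(C2,open("w3.pkl","wb"))
g=lambda P:np.array(P)
b1,w1=windows(i1,(240,326,80,262))
# predicted box in view 2
bx=np.array([proj(C2,onz(C1,p,.04)) for p in((245,85),(322,85),(322,258),(245,258))]);print(bx)
x0,y0=np.maximum(bx.min(0)-15,0).astype(int);x1,y1=(bx.max(0)+15).astype(int)
b2,w2=windows(i2,(x0,x1,y0,min(y1,419)))
for c,s in b2: print("blue",c,s)
for c,s in w2: print("win",c,s)
for c,s in w1[:3]:
    q=proj(C2,onz(C1,c,.042)); m=min(w2,key=lambda a:np.linalg.norm(a[0]-q)); print(c,m[0],"->",tri(C1,c,C2,m[0]))
```

```text
[[221.806    1.7782]
 [320.9948   1.8384]
 [321.1371 231.0503]
 [226.1751 231.0314]]
blue [280.187  16.374] [ 48   9  54  20 508]
blue [283.9159  35.1776] [ 52  29  54  16 428]
blue [282.8984  55.3002] [ 50  49  55  14 443]
win [269.541  206.0492] ((45.81108856201172, 26.979652404785156), 5.19442892074585)
win [273.127  165.6024] ((47.80287551879883, 37.934478759765625), 5.19442892074585)
win [277.7775 112.336 ] ((50.438438415527344, 41.858219146728516), 5.440331935882568)
win [283.2673  55.3267] ((57.314144134521484, 13.930521011352539), 5.710593223571777)
[280.3811 238.3074] [269.541  206.0492] -> [ 0.4396 -0.3043  0.0391]
[283.7362 207.1472] [273.127  165.6024] -> [ 0.4346 -0.2659  0.041 ]
[287.9836 166.6803] [277.7775 112.336 ] -> [ 0.4286 -0.2203  0.0413]
```

View pics/w3.png

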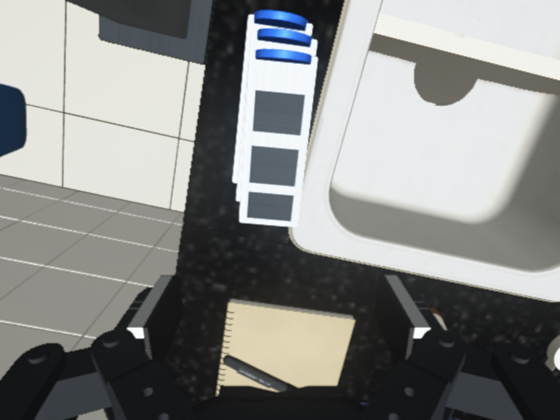

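Both wrist views show the pile clearly. In the newer one the top handle is at (283,55), the windows are at (278,112), (273,166) and (270,206), and the far corners are about (240,222) and (293,226). The windows triangulate to z of about 41 mm against 42 expected. Next I'll get the tray's edges and its centre.

Run:
```python
from h import *
import pickle
np.set_printoptions(precision=4,suppress=True)
C=pickle.load(open("w3.pkl","rb"));im=cv2.imread("pics/w3.png").astype(int)
# window line on the top plane
W=np.array([onz(C,p,.0415)[:2] for p in((269.54,206.05),(273.13,165.6),(277.78,112.34))])
u=np.array([W[0]-W[2]])[0];u/=np.linalg.norm(u);n=np.array([-u[1],u[0]]);print("yaw",np.degrees(np.arctan2(u[1],u[0])),"win offs",(W-W[0])@n)
v=im.min(2)
# scan across and along from window 2 in metric plane steps
def samp(s,l):
    p=W[1]+u*s+n*l; q=proj(C,[p[0],p[1],.0415]).round().astype(int); return v[q[1],q[0]]
for s in(-.022,.019,.021,.055): print("across",s,[(l,samp(s,l/1000)) for l in list(range(-34,-22,1))+list(range(22,40,1))])
print("along",[(s,samp(s/1000,0)) for s in range(40,75)])
print("along-",[(s,samp(s/1000,.0)) for s in range(-110,-60,2)])
print(W)
```

```text
yaw -82.49752292230566 win offs [ 0.  0. -0.]
across -0.022 [(-34, np.int64(185)), (-33, np.int64(247)), (-32, np.int64(249)), (-31, np.int64(242)), (-30, np.int64(237)), (-29, np.int64(245)), (-28, np.int64(243)), (-27, np.int64(238)), (-26, np.int64(244)), (-25, np.int64(246)), (-24, np.int64(245)), (-23, np.int64(244)), (22, np.int64(242)), (23, np.int64(243)), (24, np.int64(243)), (25, np.int64(243)), (26, np.int64(243)), (27, np.int64(235)), (28, np.int64(191)), (29, np.int64(165)), (30, np.int64(171)), (31, np.int64(166)), (32, np.int64(175)), (33, np.int64(198)), (34, np.int64(218)), (35, np.int64(222)), (36, np.int64(229)), (37, np.int64(231)), (38, np.int64(232)), (39, np.int64(232))]
across 0.019 [(-34, np.int64(111)), (-33, np.int64(132)), (-32, np.int64(141)), (-31, np.int64(199)), (-30, np.int64(245)), (-29, np.int64(248)), (-28, np.int64(241)), (-27, np.int64(244)), (-26, np.int64(247)), (-25, np.int64(247)), (-24, np.int64(245)), (-23, np.int64(244)), (22, np.int64(243)), (23, np.int64(243)), (24, np.int64(243)), (25, np.int64(242)), (26, np.int64(241)), (27, np.int64(
[... 2192 characters left out ...]
), (71, np.int64(39)), (72, np.int64(38)), (73, np.int64(38)), (74, np.int64(36))]
along- [(-110, np.int64(109)), (-108, np.int64(112)), (-106, np.int64(116)), (-104, np.int64(113)), (-102, np.int64(17)), (-100, np.int64(28)), (-98, np.int64(245)), (-96, np.int64(246)), (-94, np.int64(121)), (-92, np.int64(119)), (-90, np.int64(117)), (-88, np.int64(52)), (-86, np.int64(96)), (-84, np.int64(245)), (-82, np.int64(244)), (-80, np.int64(244)), (-78, np.int64(244)), (-76, np.int64(244)), (-74, np.int64(244)), (-72, np.int64(244)), (-70, np.int64(244)), (-68, np.int64(244)), (-66, np.int64(244)), (-64, np.int64(245)), (-62, np.int64(168))]
[[ 0.4395 -0.3035]
 [ 0.4345 -0.2658]
 [ 0.4285 -0.2204]]
```

Run:
```python
from h import *
plan([.4319,-.2455,.0465],7.5)
```

```text
shift [ 42.1  -3.  174.7] rz 5.25 tilt [ 8.e-04 -1.e-04 -1.e+00] ynow 12.75 q7 0.572 clock 2.875
```

Request:
{"name": "step_arm", "arguments": {"moves": [{"rx": 0,"ry": 0,"rz": 0,"dx": 21,"dy": -1.5,"dz": 55,"gripper": 0.55},{"rx": 0,"ry": 0,"rz": 0,"dx": 21,"dy": -1.5,"dz": 55,"gripper": 0.55},{"rx": 0,"ry": 0,"rz": 5.25,"dx": 0,"dy": 0,"dz": 0,"gripper": 0.55},{"rx": 0,"ry": 0,"rz": 0,"dx": 0,"dy": 0,"dz": 0,"gripper": 0.55},{"rx": 0,"ry": 0,"rz": 0,"dx": 0,"dy": 0,"dz": 0,"gripper": 0.55}]}}

```text
clock: 3.5
tcp_pos: [0.4324, -0.2466, 0.1118]
orientation: [2.067, 2.362, 0.001]
contact_force: [-0.6, -0.8, 0.0]
grip_width: 0.066
gripper_force: 0.0
```

Run:
```python
from h import *
plan([.4319,-.2455,.0465],7.5)
o=r.get_obs();print(o["grip_width"],o["contact_force"])
C=cam("wrist");im=r.grab_frame("wrist");cv2.imwrite("pics/w4.png",cv2.resize(im[150:420],(800,386)))
```

```text
shift [ 1.2 -0.5 65.3] rz 0.11 tilt [ 0.0025 -0.0014 -1.    ] ynow 7.61 q7 0.361 clock 3.5
0.06596846046429639 [-0.59178322 -0.8012308   0.01966184]
```

View pics/w4.png

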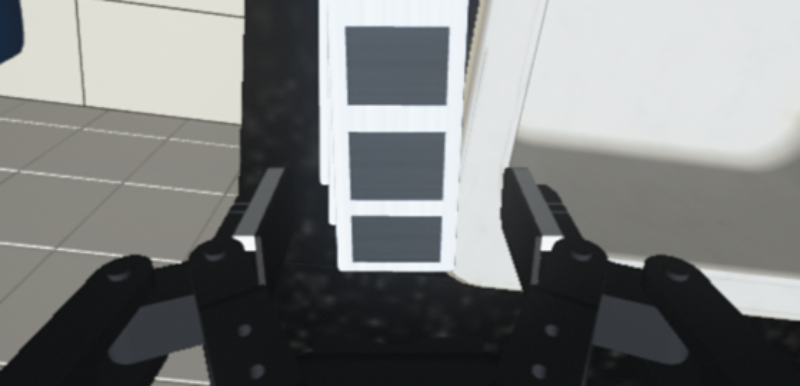

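The tray is aligned and centred between the fingers, with the windows near x=397 and the pads at about 270 and 515. Now I'll descend and close.

Request:
{"name": "step_arm", "arguments": {"moves": [{"rx": 0,"ry": 0,"rz": 0,"dx": 1,"dy": -0.5,"dz": 30,"gripper": 0.55},{"rx": 0,"ry": 0,"rz": 0,"dx": 0,"dy": 0,"dz": 22,"gripper": 0.55},{"rx": 0,"ry": 0,"rz": 0,"dx": 0,"dy": 0,"dz": 9,"gripper": 0.55},{"rx": 0,"ry": 0,"rz": 0,"dx": 0,"dy": 0,"dz": 4.2,"gripper": 0.55},{"rx": 0,"ry": 0,"rz": 0,"dx": 0,"dy": 0,"dz": 0,"gripper": 0.55},{"rx": 0,"ry": 0,"rz": 0,"dx": 0,"dy": 0,"dz": 0,"gripper": 0.4},{"rx": 0,"ry": 0,"rz": 0,"dx": 0,"dy": 0,"dz": 0,"gripper": 0.2},{"rx": 0,"ry": 0,"rz": 0,"dx": 0,"dy": 0,"dz": 0,"gripper": 0.2},{"rx": 0,"ry": 0,"rz": 0,"dx": 0,"dy": 0,"dz": 0,"gripper": 0.2}], "grip_force": 40}}

```text
clock: 4.68
tcp_pos: [0.4312, -0.2456, 0.0462]
orientation: [2.07, 2.361, 0.0]
contact_force: [-0.6, -0.2, 6.2]
grip_width: 0.0549
gripper_force: 43.0
```

Request:
{"name": "step_arm", "arguments": {"moves": [{"rx": 0,"ry": 0,"rz": 0,"dx": 0,"dy": 0,"dz": -4,"gripper": 0.2},{"rx": 0,"ry": 0,"rz": 0,"dx": 0,"dy": 0,"dz": -8,"gripper": 0.2},{"rx": 0,"ry": 0,"rz": 0,"dx": 0,"dy": 0,"dz": -20,"gripper": 0.2},{"rx": 0,"ry": 0,"rz": 0,"dx": 0,"dy": 0,"dz": -40,"gripper": 0.2},{"rx": 0,"ry": 0,"rz": 0,"dx": 0,"dy": 0,"dz": -50,"gripper": 0.2},{"rx": 0,"ry": 0,"rz": 0,"dx": 0,"dy": 0,"dz": -50,"gripper": 0.2},{"rx": 0,"ry": 0,"rz": 0,"dx": 0,"dy": 0,"dz": -50,"gripper": 0.2},{"rx": 0,"ry": 0,"rz": 0,"dx": 0,"dy": 0,"dz": 0,"gripper": 0.2},{"rx": 0,"ry": 0,"rz": 0,"dx": 0,"dy": 0,"dz": 0,"gripper": 0.2}]}}

```text
clock: 5.8
tcp_pos: [0.4301, -0.2452, 0.267]
orientation: [-2.07, -2.362, 0.001]
contact_force: [-0.8, 0.0, -0.6]
grip_width: 0.055
gripper_force: 42.8
```

Run:
```python
from h import *
np.set_printoptions(precision=4,suppress=True)
f=r.grab_frame("top");s=r.grab_frame("scene");cv2.imwrite("pics/top2.png",f);cv2.imwrite("pics/scene2.png",s)
a=cv2.resize(f[230:310,290:390],(400,320),interpolation=3);b=cv2.resize(f[100:180,165:255],(400,356),interpolation=3)
c=cv2.resize(s[205:255,170:220],(400,400),interpolation=3)
b=b[:300]
W=np.zeros((600,800,3),np.uint8);W[:300,:400]=a[:300];W[300:,:400]=b;W[:400,400:]=c
cv2.imwrite("pics/crop2.png",W);print(r.get_obs()["grip_width"],r.get_obs()["clock"])
```

```text
0.05526240787726785 5.9
```

View pics/crop2.png

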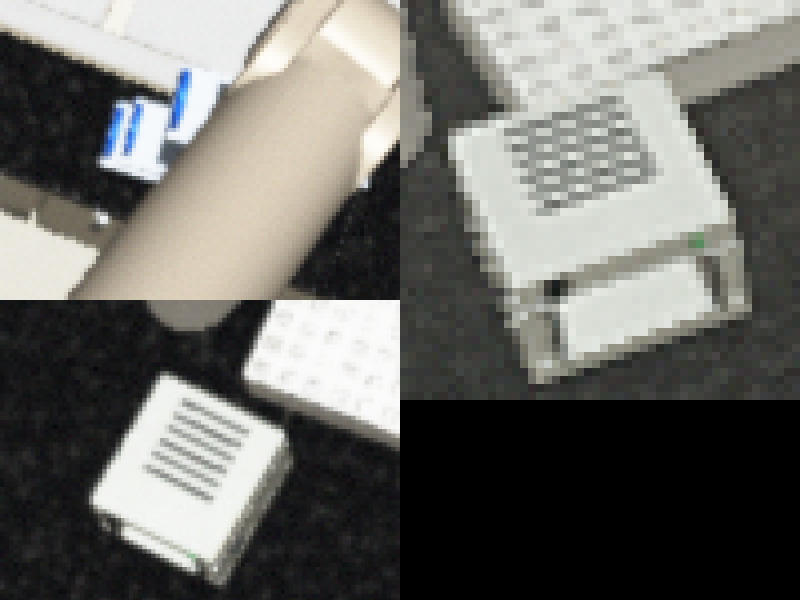

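The top tray is held, with its handle visible at crop (180,95), and the other two handles are unmoved at (118,130) and (133,125). Dryer A's bay faces down-left in the top view, which is towards the robot. Next I'll measure the corners of its top face.

Run:
```python
from h import *
np.set_printoptions(precision=4,suppress=True)
T=cam("top");S=cam("scene");t=cv2.imread("pics/top2.png");s=cv2.imread("pics/scene2.png")
def quad(im,box,thr):
    x0,x1,y0,y1=box;g=cv2.GaussianBlur(im[y0:y1,x0:x1].min(2),(3,3),0);m=(g>thr).astype(np.uint8)
    m=cv2.morphologyEx(cv2.morphologyEx(m,cv2.MORPH_CLOSE,np.ones((5,5))),cv2.MORPH_OPEN,np.ones((3,3)))
    c=max(cv2.findContours(m,0,1)[0],key=cv2.contourArea);h=cv2.convexHull(c)
    for e in np.arange(.01,.2,.005):
        a=cv2.approxPolyDP(h,e*cv2.arcLength(h,True),True)
        if len(a)<=4: break
    return a.reshape(-1,2)+[x0,y0],cv2.contourArea(c),cv2.minAreaRect(c)
for thr in(170,190,200,210,220):
    q,A,mr=quad(t,(180,231,110,170),thr);P=np.array([onz(T,p,.068)[:2] for p in q]);print("top",thr,A,q.tolist(),P.tolist(),"\n sides",np.linalg.norm(P-np.roll(P,-1,0),axis=1))
for thr in(170,190,200,210,220):
    q,A,mr=quad(s,(170,218,210,255),thr);P=np.array([onz(S,p,.068)[:2] for p in q]);print("scene",thr,A,q.tolist(),P.tolist(),"\n sides",np.linalg.norm(P-np.roll(P,-1,0),axis=1))
# worktop front edge along u columns in top view
for u in(140,170,200,230,260):
    col=t[150:260,u].max(1); k=np.where(col>90)[0]; print(u,k[:3]+150,onz(T,(u,150+k[0]),0)[:2] if len(k) else None)
```

```text
top 170 1031.5 [[201, 118], [227, 129], [208, 159], [186, 145]] [[0.7331121034908199, 0.4055254104559035], [0.7285859811475293, 0.30549276109036794], [0.6043154298285385, 0.3242106101821258], [0.6231668470191452, 0.4145186272644569]] 
 sides [0.1001 0.1257 0.0923 0.1103]
top 190 991.5 [[201, 118], [227, 130], [213, 157], [187, 145]] [[0.7331121034908199, 0.4055254104559035], [0.7251892887019367, 0.3040795954111398], [0.6171534895297621, 0.3110685702911876], [0.6244210213212261, 0.4113126915199655]] 
 sides [0.1018 0.1083 0.1005 0.1088]
top 200 971.0 [[201, 118], [227, 130], [212, 157], [187, 145]] [[0.7331121034908199, 0.4055254104559035], [0.7251892887019367, 0.3040795954111398], [0.6159058232990586, 0.31425879621139574], [0.6244210213212261, 0.4113126915199655]] 
 sides [0.1018 0.1098 0.0974 0.1088]
top 210 940.5 [[201, 119], [226, 129], [212, 157], [187, 145]] [[0.729697127382503, 0.40406015798270967], [0.727321533780592, 0.30872369037378056], [0.6159058232990586, 0.31425879621139574], [0.6244210213212261, 0.4113126915199655]] 
 sides [0.0954 0.1116 0.0974 0.1055]
top 220 548.0 [[
[... 799 characters left out ...]
scene 200 529.5 [[202, 210], [206, 243], [191, 247], [178, 222]] [[0.7457275901937006, 0.29333347481252886], [0.5622450034294635, 0.35527664350013466], [0.5727262234940538, 0.41079643727502974], [0.7295906418787688, 0.40196656602314834]] 
 sides [0.1937 0.0565 0.1571 0.1098]
scene 210 350.0 [[182, 210], [201, 210], [206, 243], [184, 238]] [[0.7895969852177491, 0.36205569069753846], [0.74791792784015, 0.2967646791069541], [0.5622450034294635, 0.35527664350013466], [0.6317426550190388, 0.41519840262995117]] 
 sides [0.0775 0.1947 0.0918 0.1666]Traceback (most recent call last):
  File "<stdin>", line 15, in <module>
  File "<stdin>", line 7, in quad
ValueError: max() iterable argument is empty
```

Run:
```python
from h import *
np.set_printoptions(precision=3,suppress=True)
T=cam("top");t=cv2.imread("pics/top0.png").max(2)
for y in(.32,.37,.42):
    print(y,[(round(x,2),int(t[tuple(proj(T,[x,y,0]).round().astype(int)[::-1])])) for x in np.arange(.30,.64,.02)])
plan([.485,.37,.267],85,half=True)
```

```text
0.32 [(np.float64(0.3), 233), (np.float64(0.32), 233), (np.float64(0.34), 114), (np.float64(0.36), 27), (np.float64(0.38), 25), (np.float64(0.4), 31), (np.float64(0.42), 24), (np.float64(0.44), 28), (np.float64(0.46), 26), (np.float64(0.48), 26), (np.float64(0.5), 35), (np.float64(0.52), 36), (np.float64(0.54), 42), (np.float64(0.56), 21), (np.float64(0.58), 28), (np.float64(0.6), 21), (np.float64(0.62), 128)]
0.37 [(np.float64(0.3), 233), (np.float64(0.32), 101), (np.float64(0.34), 91), (np.float64(0.36), 22), (np.float64(0.38), 16), (np.float64(0.4), 29), (np.float64(0.42), 26), (np.float64(0.44), 26), (np.float64(0.46), 23), (np.float64(0.48), 32), (np.float64(0.5), 19), (np.float64(0.52), 19), (np.float64(0.54), 33), (np.float64(0.56), 37), (np.float64(0.58), 29), (np.float64(0.6), 18), (np.float64(0.62), 234)]
0.42 [(np.float64(0.3), 233), (np.float64(0.32), 104), (np.float64(0.34), 99), (np.float64(0.36), 21), (np.float64(0.38), 26), (np.float64(0.4), 21), (np.float64(0.42), 18), (np.float64(0.44), 28), (np.float64(0.46), 21), (np.float64(0.48), 24), (np.float64(0.5), 33), (np.float64(0.52), 25), (np.float64(0.54), 23), (np.float64(0.56), 36), (np.float64(0.58), 39), (np.float64(0.6), 26), (np.float64(0.62), 35)]
shift [602.4 135.4  -0.5] rz -77.47 tilt [-0.003  0.001 -1.   ] ynow 7.53 q7 0.454 clock 5.9
```

Request:
{"name": "step_arm", "arguments": {"moves": [{"rx": 0,"ry": 0,"rz": 0,"dx": 20,"dy": 4.5,"dz": 0,"gripper": 0.2},{"rx": 0,"ry": 0,"rz": 0,"dx": 40,"dy": 9,"dz": 0,"gripper": 0.2},{"rx": 0,"ry": 0,"rz": 0,"dx": 46,"dy": 10.4,"dz": 0,"gripper": 0.2},{"rx": 0,"ry": 0,"rz": 0,"dx": 46,"dy": 10.4,"dz": 0,"gripper": 0.2},{"rx": 0,"ry": 0,"rz": 0,"dx": 46,"dy": 10.4,"dz": 0,"gripper": 0.2},{"rx": 0,"ry": 0,"rz": 0,"dx": 46,"dy": 10.4,"dz": 0,"gripper": 0.2},{"rx": 0,"ry": 0,"rz": 0,"dx": 46,"dy": 10.4,"dz": 0,"gripper": 0.2},{"rx": 0,"ry": 0,"rz": 0,"dx": 46,"dy": 10.4,"dz": 0,"gripper": 0.2},{"rx": 0,"ry": 0,"rz": 0,"dx": 46,"dy": 10.4,"dz": 0,"gripper": 0.2},{"rx": 0,"ry": 0,"rz": 0,"dx": 46,"dy": 10.4,"dz": 0,"gripper": 0.2},{"rx": 0,"ry": 0,"rz": 0,"dx": 46,"dy": 10.4,"dz": 0,"gripper": 0.2},{"rx": 0,"ry": 0,"rz": 0,"dx": 46,"dy": 10.4,"dz": 0,"gripper": 0.2},{"rx": 0,"ry": 0,"rz": 0,"dx": 46,"dy": 10.4,"dz": 0,"gripper": 0.2},{"rx": 0,"ry": 0,"rz": 0,"dx": 36,"dy": 8,"dz": 0,"gripper": 0.2},{"rx": 0,"ry": 0,"rz": 0,"dx": 0,"dy": 0,"dz": 0,"gripper": 0.2}]}}

```text
clock: 7.78
tcp_pos: [0.4847, 0.3723, 0.2654]
orientation: [-2.063, -2.365, 0.003]
contact_force: [-0.7, 0.1, -0.4]
grip_width: 0.0549
gripper_force: 42.7
```

Request:
{"name": "step_arm", "arguments": {"moves": [{"rx": 0,"ry": 0,"rz": -9.7,"dx": 0,"dy": 0,"dz": 0,"gripper": 0.2},{"rx": 0,"ry": 0,"rz": -9.7,"dx": 0,"dy": 0,"dz": 0,"gripper": 0.2},{"rx": 0,"ry": 0,"rz": -9.7,"dx": 0,"dy": 0,"dz": 0,"gripper": 0.2},{"rx": 0,"ry": 0,"rz": -9.7,"dx": 0,"dy": 0,"dz": 0,"gripper": 0.2},{"rx": 0,"ry": 0,"rz": -9.7,"dx": 0,"dy": 0,"dz": 0,"gripper": 0.2},{"rx": 0,"ry": 0,"rz": -9.7,"dx": 0,"dy": 0,"dz": 0,"gripper": 0.2},{"rx": 0,"ry": 0,"rz": -9.7,"dx": 0,"dy": 0,"dz": 0,"gripper": 0.2},{"rx": 0,"ry": 0,"rz": -9.7,"dx": 0,"dy": 0,"dz": 0,"gripper": 0.2},{"rx": 0,"ry": 0,"rz": 0,"dx": 0,"dy": 0,"dz": 0,"gripper": 0.2},{"rx": 0,"ry": 0,"rz": 0,"dx": 0,"dy": 0,"dz": 0,"gripper": 0.2}]}}

```text
clock: 9.02
tcp_pos: [0.4866, 0.3684, 0.2666]
orientation: [-0.14, -3.138, 0.002]
contact_force: [-0.1, 0.4, -0.7]
grip_width: 0.0551
gripper_force: 42.7
```

Run:
```python
from h import *
np.set_printoptions(precision=3,suppress=True)
o=r.get_obs();print(o["tcp_pos"],o["grip_width"],o["joints"],o["contact_force"])
plan([.485,.37,.0185],85,half=True)
```

```text
[0.487 0.368 0.267] 0.05513308654737247 [-0.063  0.53  -0.961  1.654  0.46   1.204  0.352] [-0.077  0.355 -0.744]
shift [  1.6   1.8 248.1] rz -0.09 tilt [-0.001 -0.001 -1.   ] ynow 84.91 q7 0.352 clock 9.025
```

Request:
{"name": "step_arm", "arguments": {"moves": [{"rx": 0,"ry": 0,"rz": 0,"dx": 0.8,"dy": 0.9,"dz": 30,"gripper": 0.2},{"rx": 0,"ry": 0,"rz": 0,"dx": 0.8,"dy": 0.9,"dz": 50,"gripper": 0.2},{"rx": 0,"ry": 0,"rz": 0,"dx": 0,"dy": 0,"dz": 55,"gripper": 0.2},{"rx": 0,"ry": 0,"rz": 0,"dx": 0,"dy": 0,"dz": 50,"gripper": 0.2},{"rx": 0,"ry": 0,"rz": 0,"dx": 0,"dy": 0,"dz": 35,"gripper": 0.2},{"rx": 0,"ry": 0,"rz": 0,"dx": 0,"dy": 0,"dz": 15,"gripper": 0.2},{"rx": 0,"ry": 0,"rz": 0,"dx": 0,"dy": 0,"dz": 8,"gripper": 0.2},{"rx": 0,"ry": 0,"rz": 0,"dx": 0,"dy": 0,"dz": 0,"gripper": 0.2},{"rx": 0,"ry": 0,"rz": 0,"dx": 0,"dy": 0,"dz": 0,"gripper": 0.2}]}}

```text
clock: 10.15
tcp_pos: [0.4858, 0.3718, 0.0257]
orientation: [0.134, 3.137, 0.002]
contact_force: [0.8, 0.4, -0.7]
grip_width: 0.0551
gripper_force: 42.7
```

Request:
{"name": "step_arm", "arguments": {"moves": [{"rx": 0,"ry": 0,"rz": 0,"dx": 0,"dy": 0,"dz": 2,"gripper": 0.2},{"rx": 0,"ry": 0,"rz": 0,"dx": 0,"dy": 0,"dz": 2,"gripper": 0.2},{"rx": 0,"ry": 0,"rz": 0,"dx": 0,"dy": 0,"dz": 0,"gripper": 0.2},{"rx": 0,"ry": 0,"rz": 0,"dx": 0,"dy": 0,"dz": 0,"gripper": 0.2}]}}

```text
clock: 10.65
tcp_pos: [0.4851, 0.3712, 0.0203]
orientation: [-0.133, -3.139, 0.0]
contact_force: [-0.5, 0.3, -1.2]
grip_width: 0.0552
gripper_force: 42.7
```

Request:
{"name": "step_arm", "arguments": {"moves": [{"rx": 0,"ry": 0,"rz": 0,"dx": 0,"dy": 0,"dz": 1,"gripper": 0.2},{"rx": 0,"ry": 0,"rz": 0,"dx": 0,"dy": 0,"dz": 1,"gripper": 0.2},{"rx": 0,"ry": 0,"rz": 0,"dx": 0,"dy": 0,"dz": 0.5,"gripper": 0.2},{"rx": 0,"ry": 0,"rz": 0,"dx": 0,"dy": 0,"dz": 0,"gripper": 0.2}]}}

```text
clock: 11.15
tcp_pos: [0.4851, 0.3712, 0.0183]
orientation: [0.133, 3.138, -0.0]
contact_force: [-0.6, -2.1, 5.3]
grip_width: 0.0551
gripper_force: 43.4
```

Contact at 5 N. I'll release, wait, then rise.

Request:
{"name": "step_arm", "arguments": {"moves": [{"rx": 0,"ry": 0,"rz": 0,"dx": 0,"dy": 0,"dz": 0,"gripper": 0.4},{"rx": 0,"ry": 0,"rz": 0,"dx": 0,"dy": 0,"dz": 0,"gripper": 0.6},{"rx": 0,"ry": 0,"rz": 0,"dx": 0,"dy": 0,"dz": 0,"gripper": 0.6},{"rx": 0,"ry": 0,"rz": 0,"dx": 0,"dy": 0,"dz": 0,"gripper": 0.6},{"rx": 0,"ry": 0,"rz": 0,"dx": 0,"dy": 0,"dz": 0,"gripper": 0.6},{"rx": 0,"ry": 0,"rz": 0,"dx": 0,"dy": 0,"dz": -10,"gripper": 0.6},{"rx": 0,"ry": 0,"rz": 0,"dx": 0,"dy": 0,"dz": -30,"gripper": 0.6},{"rx": 0,"ry": 0,"rz": 0,"dx": 0,"dy": 0,"dz": -50,"gripper": 0.6},{"rx": 0,"ry": 0,"rz": 0,"dx": 0,"dy": 0,"dz": -50,"gripper": 0.6},{"rx": 0,"ry": 0,"rz": 0,"dx": 0,"dy": 0,"dz": -50,"gripper": 0.6},{"rx": 0,"ry": 0,"rz": 0,"dx": 0,"dy": 0,"dz": -40,"gripper": 0.6},{"rx": 0,"ry": 0,"rz": 10,"dx": 0,"dy": 0,"dz": 0,"gripper": 0.6},{"rx": 0,"ry": 0,"rz": 10,"dx": 0,"dy": 0,"dz": 0,"gripper": 0.6},{"rx": 0,"ry": 0,"rz": 10,"dx": 0,"dy": 0,"dz": 0,"gripper": 0.6},{"rx": 0,"ry": 0,"rz": 10,"dx": 0,"dy": 0,"dz": 0,"gripper": 0.6},{"rx": 0,"ry": 0,"rz": 10,"dx": 0,"dy": 0,"dz": 0,"gripper": 0.6},{"rx": 0,"ry": 0,"rz": 10,"dx": 0,"dy": 0,"dz": 0,"gripper": 0.6},{"rx": 0,"ry": 0,"rz": 10,"dx": 0,"dy": 0,"dz": 0,"gripper": 0.6},{"rx": 0,"ry": 0,"rz": 10,"dx": 0,"dy": 0,"dz": 0,"gripper": 0.6},{"rx": 0,"ry": 0,"rz": 10,"dx": 0,"dy": 0,"dz": 0,"gripper": 0.6}]}}

```text
clock: 13.65
tcp_pos: [0.4847, 0.3714, 0.2485]
orientation: [-2.319, -2.119, -0.001]
contact_force: [-0.5, 0.8, -0.3]
grip_width: 0.068
gripper_force: 0.0
```

Run:
```python
from h import *
np.set_printoptions(precision=3,suppress=True)
o=r.get_obs();print(o["tcp_pos"],o["grip_width"],o["joints"],o["contact_force"])
C=cam("wrist")
for n,X in dict(trayc=[.485,.371,.014],nose=[.56,.365,.014],hand=[.414,.377,.032],d1=[.733,.405,.068],d2=[.727,.305,.068],d3=[.615,.312,.068],d4=[.624,.411,.068]).items(): print(n,proj(C,X))
print(-C[1].T@C[2]); plan([.6,.30,.27],-5,half=True)
```

```text
[0.485 0.371 0.248] 0.06802643473029468 [-0.299  0.443 -0.609  1.689  0.279  1.097 -1.082] [-0.461  0.785 -0.25 ]
trayc [278.691 175.29 ]
nose [349.524 174.615]
hand [208.376 179.813]
d1 [562.527 126.33 ]
d2 [537.301 233.603]
d3 [419.488 236.557]
d4 [435.088 130.786]
[0.492 0.455 0.367]
shift [-60.7 121.2 -21.5] rz -0.16 tilt [ 0.  0. -1.] ynow -5.16 q7 -1.082 clock 13.65
```

Run:
```python
from h import *
import pickle
pickle.dump(cam("wrist"),open("d1.pkl","wb"));cv2.imwrite("pics/d1.png",r.grab_frame("wrist"))
```

Request:
{"name": "step_arm", "arguments": {"moves": [{"rx": 0,"ry": 0,"rz": 0,"dx": 0,"dy": 45,"dz": 0,"gripper": 0.6},{"rx": 0,"ry": 0,"rz": 0,"dx": 0,"dy": 45,"dz": 0,"gripper": 0.6},{"rx": 0,"ry": 0,"rz": 0,"dx": 0,"dy": 0,"dz": 0,"gripper": 0.6},{"rx": 0,"ry": 0,"rz": 0,"dx": 0,"dy": 0,"dz": 0,"gripper": 0.6}]}}

```text
clock: 14.2
tcp_pos: [0.574, 0.364, 0.2479]
orientation: [-2.311, -2.127, 0.001]
contact_force: [0.3, 0.2, -0.2]
grip_width: 0.0684
gripper_force: 0.0
```

Run:
```python
from h import *
import pickle
pickle.dump(cam("wrist"),open("d2.pkl","wb"));im=r.grab_frame("wrist");cv2.imwrite("pics/d2.png",im)
a=cv2.imread("pics/d1.png")
W=np.vstack([cv2.resize(a[110:260,160:560],(800,300)),cv2.resize(im[110:260,60:460],(800,300))]);cv2.imwrite("pics/d12.png",W)
```

```text
(no output)
```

View pics/d12.png

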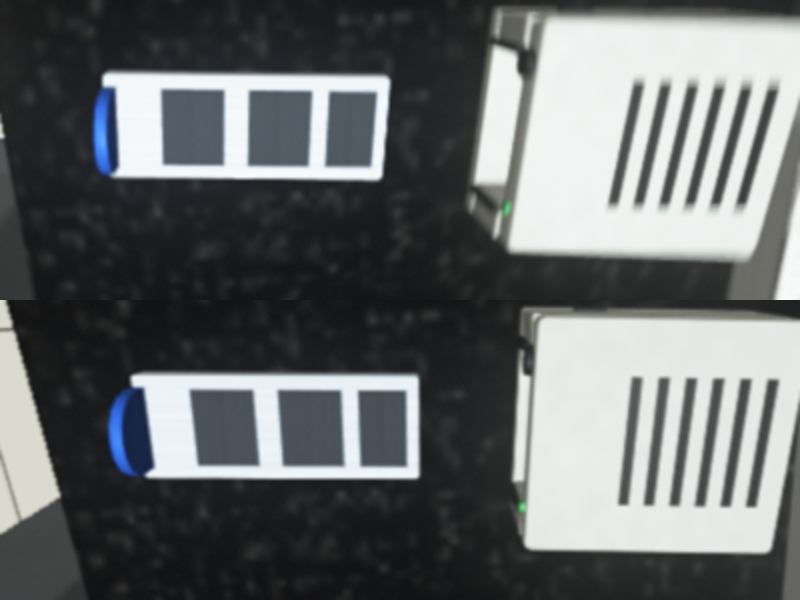

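Both crops show the tray flat on the worktop, with its handle at the left and its nose towards the bay, and dryer A at the right with its open mouth facing the tray. The dryer's front top edge runs (540,14)-(508,250) in the upper crop and (538,20)-(527,248) in the lower. Next I'll measure both.

```bash
cat > m.py <<'E'
from h import *
import pickle
np.set_printoptions(precision=4,suppress=True)
def dark(im,box,lo,hi=1e9):
    x0,x1,y0,y1=box;m=(cv2.GaussianBlur(im[y0:y1,x0:x1],(3,3),0).max(2)<140).astype(np.uint8)
    cs=cv2.findContours(m,cv2.RETR_LIST,cv2.CHAIN_APPROX_NONE)[0];out=[]
    for c in cs:
        x,y,w,h=cv2.boundingRect(c)
        if x>1 and y>1 and x+w<x1-x0-1 and y+h<y1-y0-1 and lo<cv2.contourArea(c)<hi:
            M=cv2.moments(c);out.append((M['m10']/M['m00']+x0,M['m01']/M['m00']+y0))
    return np.array(sorted(out))
I=[cv2.imread(f"pics/d{i}.png") for i in(1,2)];C=[pickle.load(open(f"d{i}.pkl","rb")) for i in(1,2)]
B=[((215,355,144,202),(455,555,144,222)),((130,272,145,202),(365,455,144,222))]
w=[dark(I[i],B[i][0],200) for i in(0,1)];s=[dark(I[i],B[i][1],60,700) for i in(0,1)]
print(w,s)
for nm,f in(("win",w),("slot",s)):
    if len(f[0])==len(f[1]):
        X=np.array([tri(C[0],a,C[1],b) for a,b in zip(*f)]);print(nm,X)
        u=X[-1]-X[0];print(" yaw",np.degrees(np.arctan2(u[1],u[0])))
# dryer top face outline
for i in(0,1):
    x0=380;x0=320 if i else 400
    g=cv2.GaussianBlur(I[i][100:290,x0:],(3,3),0).min(2)
    for t in(190,205,215):
        m=cv2.morphologyEx((g>t).astype(np.uint8),cv2.MORPH_OPEN,np.ones((7,7)));m=cv2.morphologyEx(m,cv2.MORPH_CLOSE,np.ones((15,15)))
        c=max(cv2.findContours(m,0,1)[0],key=cv2.contourArea);h=cv2.convexHull(c)
        for e in np.arange(.01,.2,.003):
            a=cv2.approxPolyDP(h,e*cv2.arcLength(h,True),True)
            if len(a)<=4:break
        q=a.reshape(-1,2)+[x0,100];print(i,t,q.tolist(),[onz(C[i],p,.068)[:2].round(4).tolist() for p in q])
for i in(0,1):
    for c,b in feats(I[i],(140,300,130,230))[0] if i==0 else feats(I[i],(100,200,130,230))[0]: print("blue",i,c,b)
E
python3 m.py
```

```text
[array([[255.822 , 173.1582],
       [299.291 , 173.3833],
       [334.8074, 174.245 ]]), array([[171.9287, 173.0742],
       [215.2992, 173.8898],
       [251.1073, 173.8621]])] [array([[472.6133, 181.1724],
       [485.7745, 181.296 ],
       [498.8362, 181.8378],
       [511.9984, 181.8486],
       [524.9628, 182.7132],
       [538.078 , 182.8486]]), array([[374.6326, 179.9303],
       [387.8287, 179.9333],
       [401.0415, 180.2576],
       [414.2273, 180.589 ],
       [427.4319, 180.8723],
       [440.7333, 180.4296]])]
win [[0.4609 0.375  0.0121]
 [0.507  0.3707 0.0131]
 [0.5447 0.3668 0.0122]]
 yaw -5.592803942047149
slot [[0.6613 0.3636 0.0665]
 [0.6732 0.3625 0.0665]
 [0.6853 0.361  0.0663]
 [0.6972 0.3598 0.0662]
 [0.7094 0.3581 0.0658]
 [0.7217 0.3571 0.0653]]
 yaw -6.171345480393574
0 190 [[400, 136], [559, 123], [559, 289], [416, 234]] [[0.5939, 0.4092], [0.7295, 0.4081], [0.7584, 0.241], [0.6116, 0.315]]
0 205 [[400, 136], [559, 124], [559, 289], [416, 233]] [[0.5939, 0.4092], [0.7296, 0.4073], [0.7584, 0.241], [0.6115, 0.316]]
0 215 [[400, 137], [559, 125], [559, 289], [417, 233]] [[0.594, 0.4084], [0.7298, 0.4064], [0.7584, 0.241], [0.6125, 0.3159]]
1 190 [[332, 119], [464, 122], [442, 235], [320, 233]] [[0.6242, 0.4218], [0.7365, 0.4101], [0.7254, 0.3058], [0.6095, 0.3174]]
1 205 [[463, 122], [443, 234], [320, 233], [331, 120]] [[0.7356, 0.4102], [0.7263, 0.3067], [0.6095, 0.3174], [0.6233, 0.4211]]
1 215 [[332, 120], [463, 122], [443, 234], [320, 232]] [[0.6242, 0.421], [0.7356, 0.4102], [0.7263, 0.3067], [0.6096, 0.3184]]
blue 0 [210.7594 175.629 ] [ 66  25  11  43 345]
blue 1 [119.4942 175.9854] [ 14  24  15  44 342]
```

Run:
```python
from h import *
import pickle
np.set_printoptions(precision=4,suppress=True)
C=[pickle.load(open(f"d{i}.pkl","rb")) for i in(1,2)]
print("handle",tri(C[0],(210.76,175.63),C[1],(119.49,175.99)))
print("floor mid",onz(C[0],(400.5,166.5),.012), [onz(C[0],p,.012) for p in((405,130),(396.5,205))])
plan([.4184,.3794,.12],-5.6,half=True)
```

```text
handle [0.4191 0.3827 0.0413]
floor mid [0.6144 0.3685 0.012 ] [array([0.618 , 0.4062, 0.012 ]), array([0.6112, 0.3256, 0.012 ])]
shift [   2.3 -155.6  128.2] rz 0.89 tilt [-0.0008  0.0005 -1.    ] ynow -4.71 q7 -0.98 clock 14.25
```

Request:
{"name": "step_arm", "arguments": {"moves": [{"rx": 0,"ry": 0,"rz": 0,"dx": 0.8,"dy": -52,"dz": 0,"gripper": 0},{"rx": 0,"ry": 0,"rz": 0,"dx": 0.8,"dy": -52,"dz": 30,"gripper": 0},{"rx": 0,"ry": 0,"rz": 0,"dx": 0.8,"dy": -51.6,"dz": 50,"gripper": 0},{"rx": 0,"ry": 0,"rz": 0.9,"dx": 0,"dy": 0,"dz": 48,"gripper": 0},{"rx": 0,"ry": 0,"rz": 0,"dx": 0,"dy": 0,"dz": 0,"gripper": 0},{"rx": 0,"ry": 0,"rz": 0,"dx": 0,"dy": 0,"dz": 0,"gripper": 0}]}}

```text
clock: 15.0
tcp_pos: [0.4272, 0.3795, 0.1281]
orientation: [-2.33, -2.108, -0.003]
contact_force: [-0.4, 0.9, 0.3]
grip_width: 0.0426
gripper_force: 0.0
```

Run:
```python
from h import *
plan([.4186,.3794,.040],-5.6,half=True);print(r.get_obs()["grip_width"])
im=r.grab_frame("wrist");cv2.imwrite("pics/g.png",im)
C=cam("wrist");bl=feats(im,(100,460,100,400))[0]
for c,s in bl: print(c,s)
P,R,o=tool()
for s in(-.02,.02): print("pad at handle height",proj(C,P+R@[0,s,.08-.04]))
print("handle mid expected",proj(C,[.4184,.3794,.045]))
```

```text
shift [-1.1 -8.7 88.1] rz -0.13 tilt [ 0.0015  0.0016 -1.    ] ynow -5.73 q7 -1.259 clock 15.0
0.04260703380784805
[264.75339806 221.66407767] [160  89  11  65 515]
pad at handle height [240.62310346 261.82513748]
pad at handle height [317.30607263 261.84092475]
handle mid expected [264.12786485 231.69214559]
```

Request:
{"name": "step_arm", "arguments": {"moves": [{"rx": 0,"ry": 0,"rz": 0,"dx": -1,"dy": -8.5,"dz": 10,"gripper": 0},{"rx": 0,"ry": 0,"rz": 0,"dx": 0,"dy": 0,"dz": 25,"gripper": 0},{"rx": 0,"ry": 0,"rz": 0,"dx": 0,"dy": 0,"dz": 30,"gripper": 0},{"rx": 0,"ry": 0,"rz": 0,"dx": 0,"dy": 0,"dz": 15,"gripper": 0},{"rx": 0,"ry": 0,"rz": 0,"dx": 0,"dy": 0,"dz": 7.5,"gripper": 0},{"rx": 0,"ry": 0,"rz": 0,"dx": 0,"dy": 0,"dz": 0,"gripper": 0},{"rx": 0,"ry": 0,"rz": 0,"dx": 0,"dy": 0,"dz": 0,"gripper": 0}]}}

```text
clock: 15.92
tcp_pos: [0.4185, 0.3788, 0.0397]
orientation: [-2.331, -2.107, -0.002]
contact_force: [0.3, -0.0, -0.3]
grip_width: 0.0429
gripper_force: 0.0
```

Request:
{"name": "step_arm", "arguments": {"moves": [{"rx": 0,"ry": 0,"rz": 0,"dx": 0,"dy": 0,"dz": 0,"gripper": -0.4},{"rx": 0,"ry": 0,"rz": 0,"dx": 0,"dy": 0,"dz": 0,"gripper": -0.7},{"rx": 0,"ry": 0,"rz": 0,"dx": 0,"dy": 0,"dz": 0,"gripper": -1},{"rx": 0,"ry": 0,"rz": 0,"dx": 0,"dy": 0,"dz": 0,"gripper": -1},{"rx": 0,"ry": 0,"rz": 0,"dx": 0,"dy": 0,"dz": 0,"gripper": -1},{"rx": 0,"ry": 0,"rz": 0,"dx": 0,"dy": 0,"dz": 0,"gripper": -1},{"rx": 0,"ry": 0,"rz": 0,"dx": 0,"dy": 0,"dz": -4,"gripper": -1},{"rx": 0,"ry": 0,"rz": 0,"dx": 0,"dy": 0,"dz": -6,"gripper": -1},{"rx": 0,"ry": 0,"rz": 0,"dx": 0,"dy": 0,"dz": -6,"gripper": -1},{"rx": 0,"ry": 0,"rz": 0,"dx": 0,"dy": 0,"dz": -4,"gripper": -1},{"rx": 0,"ry": 0,"rz": 0,"dx": 0,"dy": 0,"dz": 0,"gripper": -1},{"rx": 0,"ry": 0,"rz": 0,"dx": 0,"dy": 0,"dz": 0,"gripper": -1}], "grip_force": 80}}

```text
clock: 17.42
tcp_pos: [0.4181, 0.3782, 0.0587]
orientation: [2.33, 2.107, -0.0]
contact_force: [0.1, -0.4, -1.3]
grip_width: 0.0049
gripper_force: 78.0
```

```bash
cat > m2.py <<'E'
from h import *
import sys
np.set_printoptions(precision=4,suppress=True)
P,R,o=tool();print("tcp",P,"w",o["grip_width"],o["contact_force"])
im=r.grab_frame("wrist");C=cam("wrist");cv2.imwrite(sys.argv[1],im)
z=float(sys.argv[2])
from m0 import dark
d=dark(im,(150,559,100,330),300,9000);X=np.array([onz(C,p,z) for p in d]);print(d,X)
E
sed -n '/^def dark/,/return np/p' m.py | (echo "from h import *"; cat) > m0.py
python3 m2.py pics/h1.png 0.034
```

```text
tcp [0.4181 0.3782 0.0587] w 0.004854045989748624 [ 0.0714 -0.3653 -1.3283]
[[366.7772 273.535 ]
 [461.5114 273.4974]] [[0.4598 0.3759 0.034 ]
 [0.5048 0.3714 0.034 ]]
```

Run:
```python
from h import *
u=np.array([.9941,-.108]);H=np.array([.5751,.3721])
for k in(.155,.10): plan(list(H-u*k)+[.061],-6.2+.1,half=True)
```

```text
shift [10.9  1.9 -2.4] rz 0.33 tilt [-2.e-04 -2.e-04 -1.e+00] ynow -5.77 q7 -1.339 clock 17.475
shift [10.5 56.9 -2.4] rz 0.33 tilt [-2.e-04 -2.e-04 -1.e+00] ynow -5.77 q7 -1.339 clock 17.475
```

Request:
{"name": "step_arm", "arguments": {"moves": [{"rx": 0,"ry": 0,"rz": 0.4,"dx": 5.5,"dy": 5,"dz": -2.5,"gripper": -1},{"rx": 0,"ry": 0,"rz": 0,"dx": 5.4,"dy": 12,"dz": 0,"gripper": -1},{"rx": 0,"ry": 0,"rz": 0,"dx": 0,"dy": 15,"dz": 0,"gripper": -1},{"rx": 0,"ry": 0,"rz": 0,"dx": 0,"dy": 0,"dz": 0,"gripper": -1},{"rx": 0,"ry": 0,"rz": 0,"dx": 0,"dy": 0,"dz": 0,"gripper": -1}]}}

```text
clock: 18.1
tcp_pos: [0.4509, 0.3854, 0.0611]
orientation: [-2.338, -2.098, 0.001]
contact_force: [0.1, 0.8, -1.5]
grip_width: 0.0049
gripper_force: 78.1
```

```bash
python3 m2.py pics/h2.png 0.034
python3 - <<'E'
from h import *
u=np.array([.9941,-.108]);H=np.array([.5751,.3721])
plan(list(H)+[.061],-6.1,half=True)
w=cv2.imread("pics/h2.png")[150:400,200:]; s=r.grab_frame("scene")[190:290,160:280]
W=np.vstack([cv2.resize(w,(800,300+0))[:300],np.hstack([cv2.resize(s,(360,300),interpolation=3),np.zeros((300,440,3),np.uint8)])]);cv2.imwrite("pics/ins.png",W)
E
```

```text
tcp [0.4509 0.3854 0.0611] w 0.004874218591801018 [ 0.1488  0.7857 -1.5107]
[[366.7567 273.5563]
 [461.4513 273.4936]] [[0.493  0.3815 0.034 ]
 [0.5387 0.3766 0.034 ]]
shift [-1.000e-01  1.252e+02  1.000e-01] rz -0.06 tilt [-6.e-04 -2.e-04 -1.e+00] ynow -6.16 q7 -1.298 clock 18.15
```

View pics/ins.png

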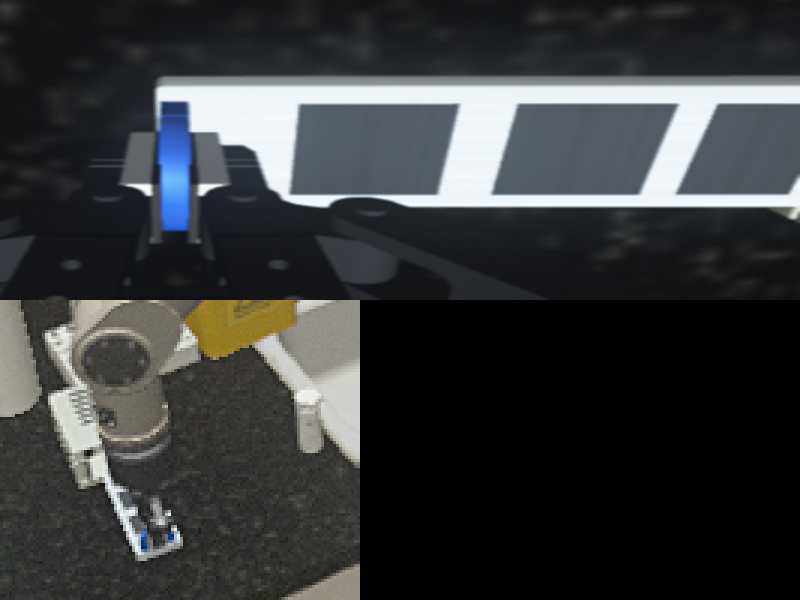

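The tray is held by its handle and level, with its nose just outside the bay mouth and pointed into it. I'll slide in stages and watch the force.

Request:
{"name": "step_arm", "arguments": {"moves": [{"rx": 0,"ry": 0,"rz": 0,"dx": 0,"dy": 10,"dz": 0,"gripper": -1},{"rx": 0,"ry": 0,"rz": 0,"dx": 0,"dy": 10,"dz": 0,"gripper": -1},{"rx": 0,"ry": 0,"rz": 0,"dx": 0,"dy": 10,"dz": 0,"gripper": -1},{"rx": 0,"ry": 0,"rz": 0,"dx": 0,"dy": 10,"dz": 0,"gripper": -1},{"rx": 0,"ry": 0,"rz": 0,"dx": 0,"dy": 0,"dz": 0,"gripper": -1}]}}

```text
clock: 18.82
tcp_pos: [0.492, 0.381, 0.0612]
orientation: [2.339, 2.096, 0.0]
contact_force: [-0.9, -0.1, -0.8]
grip_width: 0.0048
gripper_force: 78.1
```

Request:
{"name": "step_arm", "arguments": {"moves": [{"rx": 0,"ry": 0,"rz": 0,"dx": 0,"dy": 10,"dz": 0,"gripper": -1},{"rx": 0,"ry": 0,"rz": 0,"dx": 0,"dy": 10,"dz": 0,"gripper": -1},{"rx": 0,"ry": 0,"rz": 0,"dx": 0,"dy": 10,"dz": 0,"gripper": -1},{"rx": 0,"ry": 0,"rz": 0,"dx": 0,"dy": 10,"dz": 0,"gripper": -1},{"rx": 0,"ry": 0,"rz": 0,"dx": 0,"dy": 10,"dz": 0,"gripper": -1},{"rx": 0,"ry": 0,"rz": 0,"dx": 0,"dy": 10,"dz": 0,"gripper": -1},{"rx": 0,"ry": 0,"rz": 0,"dx": 0,"dy": 10,"dz": 0,"gripper": -1},{"rx": 0,"ry": 0,"rz": 0,"dx": 0,"dy": 0,"dz": 0,"gripper": -1},{"rx": 0,"ry": 0,"rz": 0,"dx": 0,"dy": 0,"dz": 0,"gripper": -1}]}}

```text
clock: 19.95
tcp_pos: [0.56, 0.3741, 0.0612]
orientation: [-2.337, -2.099, 0.001]
contact_force: [-0.1, -0.2, -0.4]
grip_width: 0.005
gripper_force: 78.1
```

```bash
python3 m2.py pics/h3.png 0.034
python3 - <<'E'
from h import *
plan([.5751,.3721,.0545],-6.1,half=True)
E
```

```text
tcp [0.56   0.3741 0.0612] w 0.004993052367290612 [-0.0541 -0.1919 -0.3949]
[[366.7464 273.7179]
 [394.3462 206.4055]] [[0.6022 0.37   0.034 ]
 [0.6154 0.4033 0.034 ]]
shift [-0.4 15.4  6.7] rz -0.04 tilt [-5.e-04 -0.e+00 -1.e+00] ynow -6.14 q7 -1.133 clock 20.0
```

Request:
{"name": "step_arm", "arguments": {"moves": [{"rx": 0,"ry": 0,"rz": 0,"dx": 0,"dy": 0,"dz": 4,"gripper": -1},{"rx": 0,"ry": 0,"rz": 0,"dx": 0,"dy": 0,"dz": 3,"gripper": -1},{"rx": 0,"ry": 0,"rz": 0,"dx": 0,"dy": 4,"dz": 0,"gripper": -1},{"rx": 0,"ry": 0,"rz": 0,"dx": 0,"dy": 4,"dz": 0,"gripper": -1},{"rx": 0,"ry": 0,"rz": 0,"dx": 0,"dy": 2,"dz": 0,"gripper": -1},{"rx": 0,"ry": 0,"rz": 0,"dx": 0,"dy": 0,"dz": 0,"gripper": -1}]}}

```text
clock: 20.75
tcp_pos: [0.5707, 0.3728, 0.0543]
orientation: [2.338, 2.098, 0.0]
contact_force: [0.4, 0.0, -0.8]
grip_width: 0.0045
gripper_force: 78.1
```

Request:
{"name": "step_arm", "arguments": {"moves": [{"rx": 0,"ry": 0,"rz": 0,"dx": 0,"dy": 2,"dz": 0,"gripper": -1},{"rx": 0,"ry": 0,"rz": 0,"dx": 0,"dy": 2,"dz": 0,"gripper": -1},{"rx": 0,"ry": 0,"rz": 0,"dx": 0,"dy": 0,"dz": 0,"gripper": -1}]}}

```text
clock: 21.12
tcp_pos: [0.5746, 0.3723, 0.0543]
orientation: [2.338, 2.098, 0.0]
contact_force: [-0.4, -0.4, -0.1]
grip_width: 0.0051
gripper_force: 78.1
```

Request:
{"name": "step_arm", "arguments": {"moves": [{"rx": 0,"ry": 0,"rz": 0,"dx": 0,"dy": 1.5,"dz": 0,"gripper": -1},{"rx": 0,"ry": 0,"rz": 0,"dx": 0,"dy": 1.5,"dz": 0,"gripper": -1},{"rx": 0,"ry": 0,"rz": 0,"dx": 0,"dy": 0,"dz": 0,"gripper": -1}]}}

```text
clock: 21.5
tcp_pos: [0.577, 0.3721, 0.0542]
orientation: [-2.337, -2.099, 0.001]
contact_force: [-1.1, -0.4, -0.6]
grip_width: 0.0048
gripper_force: 78.3
```

Request:
{"name": "step_arm", "arguments": {"moves": [{"rx": 0,"ry": 0,"rz": 0,"dx": 0,"dy": 1.5,"dz": 0,"gripper": -1},{"rx": 0,"ry": 0,"rz": 0,"dx": 0,"dy": 0,"dz": 0,"gripper": -1},{"rx": 0,"ry": 0,"rz": 0,"dx": 0,"dy": 0,"dz": 0,"gripper": -1}]}}

```text
clock: 21.88
tcp_pos: [0.577, 0.3722, 0.054]
orientation: [-2.336, -2.099, 0.004]
contact_force: [-5.9, 0.8, 1.4]
grip_width: 0.0043
gripper_force: 78.7
```

Contact with the back stop reads 6 N, where it was expected. I'll ease back 1 mm and lower onto the floor.

Request:
{"name": "step_arm", "arguments": {"moves": [{"rx": 0,"ry": 0,"rz": 0,"dx": 0,"dy": -1.5,"dz": 0,"gripper": -1},{"rx": 0,"ry": 0,"rz": 0,"dx": 0,"dy": 0,"dz": 1,"gripper": -1},{"rx": 0,"ry": 0,"rz": 0,"dx": 0,"dy": 0,"dz": 1,"gripper": -1},{"rx": 0,"ry": 0,"rz": 0,"dx": 0,"dy": 0,"dz": 0.5,"gripper": -1},{"rx": 0,"ry": 0,"rz": 0,"dx": 0,"dy": 0,"dz": 0,"gripper": -1}]}}

```text
clock: 22.5
tcp_pos: [0.577, 0.3723, 0.0518]
orientation: [-2.337, -2.099, 0.0]
contact_force: [-3.7, 0.3, 1.5]
grip_width: 0.0052
gripper_force: 78.7
```

Request:
{"name": "step_arm", "arguments": {"moves": [{"rx": 0,"ry": 0,"rz": 0,"dx": 0,"dy": 0,"dz": 0.5,"gripper": -1},{"rx": 0,"ry": 0,"rz": 0,"dx": 0,"dy": 0,"dz": 0,"gripper": -1},{"rx": 0,"ry": 0,"rz": 0,"dx": 0,"dy": 0,"dz": 0,"gripper": -0.7},{"rx": 0,"ry": 0,"rz": 0,"dx": 0,"dy": 0,"dz": 0,"gripper": -0.4},{"rx": 0,"ry": 0,"rz": 0,"dx": 0,"dy": 0,"dz": 0,"gripper": -0.4},{"rx": 0,"ry": 0,"rz": 0,"dx": 0,"dy": 0,"dz": 0,"gripper": -0.4},{"rx": 0,"ry": 0,"rz": 0,"dx": 0,"dy": 0,"dz": -10,"gripper": -0.4},{"rx": 0,"ry": 0,"rz": 0,"dx": 0,"dy": 0,"dz": -30,"gripper": -0.4},{"rx": 0,"ry": 0,"rz": 0,"dx": 0,"dy": 0,"dz": -50,"gripper": -0.4},{"rx": 0,"ry": 0,"rz": 0,"dx": 0,"dy": 0,"dz": -50,"gripper": -0.4},{"rx": 0,"ry": 0,"rz": 0,"dx": 0,"dy": 0,"dz": -50,"gripper": -0.4},{"rx": 0,"ry": 0,"rz": 0,"dx": 0,"dy": 0,"dz": 0,"gripper": -0.4},{"rx": 0,"ry": 0,"rz": 0,"dx": 0,"dy": 0,"dz": 0,"gripper": -0.4}]}}

```text
clock: 24.12
tcp_pos: [0.5772, 0.3719, 0.2415]
orientation: [2.337, 2.098, 0.0]
contact_force: [-0.4, -0.5, 0.1]
grip_width: 0.0257
gripper_force: 0.0
```

Run:
```python
from h import *
from m0 import dark
np.set_printoptions(precision=4,suppress=True)
P,R,o=tool();print(P,o["grip_width"],o["contact_force"],o["clock"])
C=cam("wrist");im=r.grab_frame("wrist");cv2.imwrite("pics/end.png",im)
for c,s in feats(im,(150,420,100,330))[0]: print("blue",c,s,onz(C,c,.045))
g=np.array([.5751,.374]);print("home handle px",proj(C,[.577,.3737,.045]))
for z in(.026,):
  for a in dark(im,(200,540,100,300),80): print(a,onz(C,a,z))
```

```text
[0.5772 0.3719 0.2415] 0.02571475544492813 [-0.393  -0.5236  0.0523] 24.125
blue [277.0935 181.    ] [124  59   6  45 214] [0.5762 0.375  0.045 ]
home handle px [278.0482 182.2624]
[372.6169 188.3605] [0.6716 0.3521 0.026 ]
[377.6417 182.742 ] [0.6768 0.3574 0.026 ]
[385.9888 188.3677] [0.6852 0.3506 0.026 ]
[399.3897 188.2359] [0.6987 0.3493 0.026 ]
[412.7885 187.9154] [0.7123 0.3482 0.026 ]
[426.1946 187.7849] [0.7259 0.3468 0.026 ]
[439.5788 187.7967] [0.7395 0.3454 0.026 ]
```

The handle measures (0.576, 0.375) against the expected home of (0.575, 0.374). The stop was felt, the tray is released and the arm is clear, so I'm handing in.

```bash
python3 -c "
from h import *
print(r.hand_in())"
```

```text
the job is handed in; nothing more can be done
None
```

The top tray is in the slide dryer nearest the robot: handle outward, against the back stop, on the bay floor and released. I handed the job in at about 24 s of the 58 s allowed. hand_in() gave no verdict, and I didn't re-measure the lower trays or bystanders at the end.

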